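Stand the sample cassette in the crank clamp

ROBOT

A 6-joint arm with a two-finger parallel gripper is mounted at the origin on the work surface. World frame = base frame: x ahead of the robot, y to its left, z up, the work surface at z = 0. Lengths are in m, angles in degrees, forces in N, time in s.
With the tool pointing down it reaches from about 0.35 to 0.875 m from the base axis. Payload 4.2 kg.
Tool frame: the origin (TCP) lies at the very end of the fingers, on their centre line; the grasp point (between the pads) lies 19 mm behind it; z points along the fingers, y is the line along which they close (so a half turn about z gives the same grasp; the last joint's range is limited). The gripper opens to 87 mm and grips with 3 to 60 N. Pads are 19 mm wide; open, the fingers measure 117 mm over their backs; the gripper's body (75 mm by 190 mm) begins 51 mm behind the grasp point.
Start: joints at [-59.496, 22.042, 0.453, 0, -68.411, -14.817], TCP at [0.169, -0.602, 0.223] pointing down, gripper open.
Joint ranges: [-179.83, 179.83], [-69.29, 118.12], [-61.27, 80.66], [-181.25, 117.63], [-171.15, -9.14], [-177.46, 177.46]. Speed limits (degrees/s): [159.86, 159.86, 180, 180, 180, 180].

INTERFACE

Orientations are given as a 3x3 rotation matrix whose columns are the frame's x, y, z axes.
In Python, from station import r gives the robot as it stands.
- The arm moves only by the tool jog_arm, never from a script. Its argument "plan" is text: rows parted by semicolons, each of 7 numbers parted by spaces: the shift along the tool's x, y, z normalised to -1 to 1, where 1 is 0.025 m, then the turn, a rotation vector about the tool's x, y, z normalised to -1 to 1, where 1 is 8 degrees, then the closure, from -1 (fully open) to 1 (shut). A call has exactly 10 rows; each row shifts and turns the commanded pose from where the row before left it, along the tool's axes as they then stand; what a row does not reach is not made up. A row lasts 1/10 s, in which the tool goes at most 50 mm and 8.59 degrees, less where a joint would pass 70% of its speed; a pose out of reach is approached as far as the arm can. A call with a number of a shift or a turn outside -1 to 1 is refused whole. A call with a gripper value outside its range is refused whole. The fingers move at their own pace and stop on an object; the grip force is fixed at half the most. Time passes only in rows, so rows that do not move let the fingers close, or fill a call up. It gives the time, the measured TCP pose, the force, the opening and the grip force at its end, in the units of the state.
- r.sense(): the state, without advancing time (a new reading comes with each control period).
- r.capture(name): name is "scene" or "side" or "wrist"; returns (picture, depth): 480x640x3 uint8, red, green, blue; 480x640 float32, m along the optical axis (not along the pixel's ray), 0 where there is no reading.
- r.get_calibration(name): a dict with "mtx" (3x3 intrinsics, pixels), "extrinsics" (4x4, takes a point from camera to world coordinates). Camera axes: x right, y up, looking along -z (the intrinsics and any distortion apply to the point x, -y, -z); pixel columns grow to the right and rows downward; lengths in m; the calibration is good to about 2 mm. A picture is of the moment at which its call begins: read the wrist's pose just before it. get_calibration takes no time and is no camera call; for the wrist camera it gives the pose at the moment of the call.
- r.finish_job(): hands the job in; it is judged then, once.
The state is a dict: "time_s": time; "joints": joint angles; "joint_velocities": joint speeds; "effort": joint torques, N m; "tcp_pos": TCP position; "ee_rot": TCP orientation; "wrist_force": force on the tool from outside, world axes, zero at the start; "moment": the same for the moment, N m; "gripper_width": opening from 0.0 (shut) to 1.0 (fully open); "gripper_force": force on a finger pad.
Only numpy, scipy, OpenCV 4.12 (cv2) and the standard library are available. Lean on these libraries where they do the work, as an engineer would, in place of code of your own. Each camera call takes 0.05 s, during which the arm holds its last target. There are 200 camera calls.

TASK

Pick up the flat sample cassette lying on the bench and stand it upright on its short end (either end up), on the bed midway along the open jaws of the clamp, and let go so that it stands by itself. Then turn the crank clockwise (seen from above) a full turn, right up to its stop, so that the jaws hold the cassette, and let go of the crank. Leave the other things on the bench alone.

Things in the scene. Friction and masses are not known exactly. Their poses are not given: they have to be found in the camera images.
- cassette: flat grey plastic cassette, 130 long (x) x 60 wide (y) x 22 thick (z) mm, about 0.22 kg. A round black window (36 mm, in a steel ring) in the middle of both broad faces. Origin at its centre; x is its length, z its thickness. It starts lying flat (origin 11 mm above the bench); finally its x must be vertical. Both ends and both faces are alike: either end may be up, either face towards either jaw.
- clamp: clamp stand fixed to the bench. Origin on the bench under the bed centre; z up. Base plate 12 mm thick, x -75 to 50, y -75 to 225 mm. Jaws close along x: fixed jaw face at x = 18 mm, moving jaw on the -x side; both 64 mm wide in y, centred on y = 0, tops 50 mm above the bench. Grey drive housing under the crank: x -45 to 45, y 100 to 200, top 52 mm above the bench.
- bed (a point): top of the bed (12 mm above the bench) at the middle of the open jaws, axes as the clamp's. The cassette's short end stands here, thickness along x, width along y; with the jaws open the space along x is about 36 mm. When clamped the cassette's mid-plane is about 7 mm to +x of this point.
- pad: black sprung pad on the moving jaw, 60 wide x 32 high mm, that presses the cassette against the fixed jaw. Origin at the middle of the lower edge of its pressing face, 14 mm above the bench; x is the pressing direction.
- crank_axis (a point): centre of the crank disc (steel, 104 mm across, 8 mm thick) on its top face, 72 mm above the bench; the axis is vertical, 150 mm to +y of the bed. A 12 mm radius hub stands 6 mm above the disc.
- crank_grip (a point): crank knob: upright black cylinder 18 mm in diameter on the disc, 40 mm from the axis, which spins freely about itself; its bottom is 73 mm and its top 113 mm above the bench. This point is on its axis, 98 mm above the bench.
- crank (a joint): angle of the crank, rad; grows turning clockwise seen from above; starts between -0.5 and 0.5 and comes to a hard stop at 6.6. At 0 the knob lies on the clamp's -x side of the axis. Each rad closes the moving jaw by 2.6 mm; it turns easily (about 1.5 N at the knob) and stays where it is left.
- wash_bottle: white plastic wash bottle, 64 mm in diameter, 200 mm tall with a bent spout; origin at the centre of its underside. Leave alone.
- lens_box: cardboard box 70 x 110 x 40 mm; origin at the centre of its underside. Leave alone.
- jar: amber glass jar, 56 mm in diameter, 70 mm tall; origin at the centre of its underside. Leave alone.
Mind the look-alikes: they are no part of the job. There is more than one size of the cassette; the one meant has the size given above.

How it is judged (in metres and radians):
On the way, in this order (a step that is already met when the one before it is completed fails the run):
1. the cassette stands by itself on its short end (either end up), on the bed between the open jaws, with the fingers off it and the crank still below 2 rad ((angle between cassette's own x axis and vertical below 0.08 rad or angle between cassette's own x axis and vertical above 3.0616 rad) and z of cassette in the frame of bed between 0.061 and 0.069 m and y of cassette in the frame of bed between -0.015 and 0.015 m and x of cassette in the frame of bed between -0.014 and 0.014 m and contact force between the fingers and cassette below 0.1 N and linear speed of cassette below 0.02 m/s and value of joint crank below 2 rad), for 0.2 s.
2. the crank is turned clockwise to its stop (above 6.3 rad) (value of joint crank above 6.3 rad), for 0.1 s.
At the end, for the whole second after the job is handed in: The cassette stands on the bed on its short end, within 0.08 rad of vertical, its faces square to the jaws within 0.1 rad, within 15 mm of the middle along the jaws, pressed by the pad with over 2 N, at rest and released; the crank is at its stop (above 6.3 rad) ((angle between cassette's own x axis and vertical below 0.08 rad or angle between cassette's own x axis and vertical above 3.0616 rad) and z of cassette in the frame of bed between 0.061 and 0.069 m and y of cassette in the frame of bed between -0.015 and 0.015 m and x of cassette in the frame of bed between -0.014 and 0.014 m and contact force between the fingers and cassette below 0.1 N and value of joint crank above 6.3 rad and contact force between pad and cassette above 2 N and angle between the z axis of cassette and the x axis of clamp, either way round below 0.1 rad and linear speed of cassette below 0.02 m/s); the robot touches nothing.
It fails at once if the wash bottle is moved more than 30 mm or tipped over (distance of wash_bottle from where it was at the start of the episode above 0.03 m or angle between wash_bottle's own z axis and vertical above 0.4 rad).
It fails at once if the cardboard box is moved more than 30 mm or tipped over (distance of lens_box from where it was at the start of the episode above 0.03 m or angle between lens_box's own z axis and vertical above 0.4 rad).
It fails at once if the jar is moved more than 30 mm or tipped over (distance of jar from where it was at the start of the episode above 0.03 m or angle between jar's own z axis and vertical above 0.4 rad).
It also fails if it takes over 67 s, if anything falls off the work surface, if the arm or the gripper's body presses on something with over 40 N, if the wrist force passes 120 N, or if a joint passes its speed limit or range.

## Working session

There is one attempt and no reset: what is moved stays moved. The work goes in short steps, Python scripts to look and compute and a tool call to move; the robot and the scene stay as the last step left them, time stands still between calls to the robot, and variables do not carry over. Pictures are saved under pics/ and viewed, at most 10 in all, crops included, and the job is handed in when it is done.

Besides the shell and the picture viewer there is one more tool, called after ">>>" as a command line: name --argument value ..., lists and objects as JSON in quotes. jog_arm: Moves the arm, as the interface text tells. Scaled input: -1 to 1 covers 0.025 m each way for a shift and 8 degrees each way for a turn. Its arguments: {"type":"object","properties":{"plan":{"type":"string"}},"required":["plan"]}

```bash
mkdir -p pics; ls; python3 - <<'E'
from station import r
import cv2,numpy as np
s=r.sense();print(s)
for n in ("scene","side"):
    p,d=r.capture(n);cv2.imwrite(f"pics/{n}0.png",p[:,:,::-1]);np.save(f"{n}0.npy",d)
    c=r.get_calibration(n);print(n,c)
E
```

```text
pics
{'time_s': 0.0, 'joints': array([-5.94962394e+01,  2.20912583e+01,  3.79273204e-01, -2.91339927e-02,
       -6.84125462e+01, -1.48163298e+01]), 'joint_velocities': array([ 0.02689902,  0.03305817,  0.03384162, -0.03719777, -0.07237697,
        0.00197996]), 'effort': array([ 1.91321895e-03, -3.90667033e+01,  1.87405103e+01,  4.21987250e+00,
        1.09314328e-02, -1.79293411e-04]), 'tcp_pos': array([ 0.16884065, -0.60112398,  0.22145055]), 'ee_rot': array([[-9.62801758e-01, -2.70207864e-01, -6.95846928e-04],
       [-2.70208742e-01,  9.62799446e-01,  2.11262230e-03],
       [ 9.91138774e-05,  2.22206039e-03, -9.99997526e-01]]), 'wrist_force': array([-0.11600635, -0.98596829, -0.14074977]), 'moment': array([-0.00086706, -0.00986195,  0.04393408]), 'gripper_force': 0.0, 'gripper_width': 0.9997874573030385}
scene {'mtx': array([[468.75827377,   0.        , 320.3253738 ],
       [  0.        , 468.75827377, 246.89028425],
       [  0.        ,   0.        ,   1.        ]]), 'extrinsics': array([[-0.85893245, -0.29813318,  0.4163552 ,  1.08359251],
       [ 0.51171985, -0.46883959,  0.71995294,  0.76933518],
       [-0.01943806,  0.83144816,  0.5552622 ,  0.74490898],
       [ 0.        ,  0.        ,  0.        ,  1.        ]])}
side {'mtx': array([[561.43994752,   0.        , 317.91610355],
       [  0.        , 561.43994752, 241.9052073 ],
       [  0.        ,   0.        ,   1.        ]]), 'extrinsics': array([[-0.95055256,  0.23502178, -0.20301379,  0.33087306],
       [-0.31024328, -0.74828515,  0.58636034,  0.62045101],
       [-0.01410475,  0.62034998,  0.78419829,  1.00487781],
       [ 0.        ,  0.        ,  0.        ,  1.        ]])}
```

View pics/scene0.png

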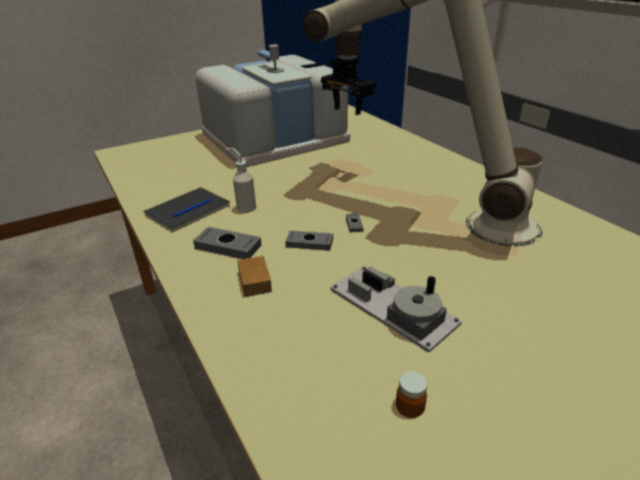

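View pics/side0.png

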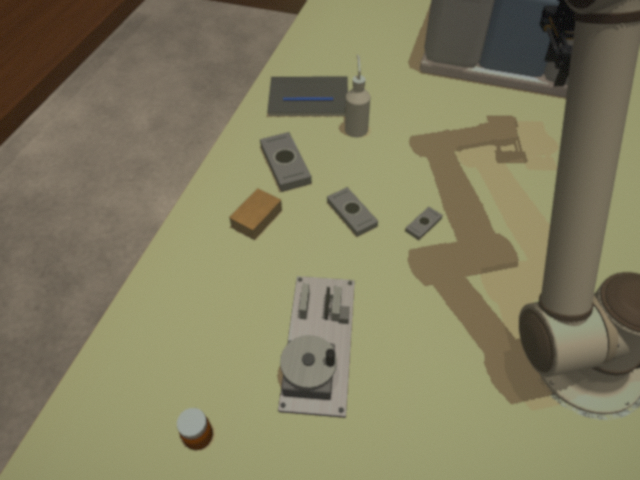

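The scene picture shows three cassettes at about (228,242), (310,240) and (355,222), which in the side picture are at (285,160), (352,210) and (424,222). The clamp is at scene (395,305) / side (320,345), and its knob is at scene (431,284) / side (330,355). I'll measure the sizes next.

```bash
cat > h.py <<'E'
import numpy as np,cv2
from station import r
def cloud(d,c):
    K,E=c["mtx"],c["extrinsics"]
    v,u=np.mgrid[:480,:640]
    P=np.stack([(u-K[0,2])/K[0,0]*d,-(v-K[1,2])/K[1,1]*d,-d],-1)
    return P@E[:3,:3].T+E[:3,3]
def ray(c,u,v):
    K,E=c["mtx"],c["extrinsics"]
    w=E[:3,:3]@np.array([(u-K[0,2])/K[0,0],-(v-K[1,2])/K[1,1],-1]);return E[:3,3],w
def onz(c,u,v,z):
    o,w=ray(c,u,v);return o+w*(z-o[2])/w[2]
def tri(*obs):
    A=np.zeros((3,3));b=np.zeros(3)
    for c,u,v in obs:
        o,w=ray(c,u,v);w=w/np.linalg.norm(w);M=np.eye(3)-np.outer(w,w);A+=M;b+=M@o
    return np.linalg.solve(A,b)
def proj(c,p):
    q=c["extrinsics"][:3,:3].T@(np.asarray(p)-c["extrinsics"][:3,3]);K=c["mtx"]
    return K[0,2]+K[0,0]*q[0]/-q[2],K[1,2]-K[1,1]*q[1]/-q[2]
E
python3 - <<'E'
from h import *
for n,pts in (("side",[(285,160),(352,210),(424,222)]),("scene",[(228,242),(310,240),(355,222)])):
    c=r.get_calibration(n);d=np.load(n+"0.npy");P=cloud(d,c)
    for u,v in pts:
        p=P[v,u]
        m=(np.linalg.norm(P[...,:2]-p[:2],axis=-1)<.12)&(P[...,2]>.008)&(P[...,2]<.05)&(d>0)
        _,L=cv2.connectedComponents(m.astype(np.uint8)); k=L[v,u]
        q=P[(L==k)&m]; zt=np.percentile(q[:,2],70);q2=q[q[:,2]>zt-.006]
        print(n,u,v,p.round(4),"n",len(q2),"ztop",zt.round(4),cv2.minAreaRect((q2[:,:2]*1000).astype(np.float32)))
a=cv2.imread("pics/side0.png")[130:430,230:450];cv2.imwrite("pics/side0c.png",cv2.resize(a[:130],None,fx=3.6,fy=3.6,interpolation=cv2.INTER_CUBIC))
cv2.imwrite("pics/side0k.png",cv2.resize(a[140:,30:140],None,fx=3.7,fy=3.7,interpolation=cv2.INTER_CUBIC))
b=cv2.imread("pics/scene0.png")[255:355,320:470];cv2.imwrite("pics/scene0k.png",cv2.resize(b,None,fx=5,fy=5,interpolation=cv2.INTER_CUBIC))
E
```

```text
side 285 160 [ 0.7426 -0.3312  0.0313] n 1597 ztop 0.032 ((750.3448486328125, -343.7808837890625), (82.44705963134766, 183.9008331298828), 38.23882293701172)
side 352 210 [ 0.5382 -0.2259  0.0252] n 1111 ztop 0.0237 ((542.6890258789062, -234.3535919189453), (62.59288024902344, 133.95440673828125), 49.534942626953125)
side 424 222 [ 0.3718 -0.2457  0.0183] n 554 ztop 0.0172 ((373.9861145019531, -251.29983520507812), (93.88517761230469, 42.404212951660156), 64.87335968017578)
scene 228 242 [ 0.7544 -0.3164  0.0312] n 1042 ztop 0.0307 ((765.9566040039062, -312.35430908203125), (143.30364990234375, 204.01461791992188), 38.42872619628906)
scene 310 240 [ 0.5509 -0.2092  0.0255] n 570 ztop 0.0229 ((542.0924072265625, -229.06846618652344), (67.73976135253906, 129.94268798828125), 48.39451217651367)
scene 355 222 [ 0.3761 -0.2397  0.0134] n 225 ztop 0.0163 ((374.4957580566406, -246.28338623046875), (97.03170776367188, 41.34005355834961), 64.3227767944336)
```

View pics/side0c.png

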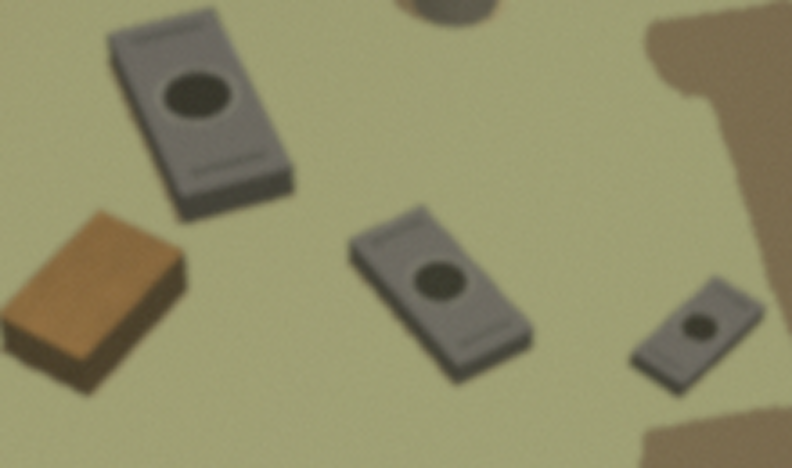

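View pics/side0k.png

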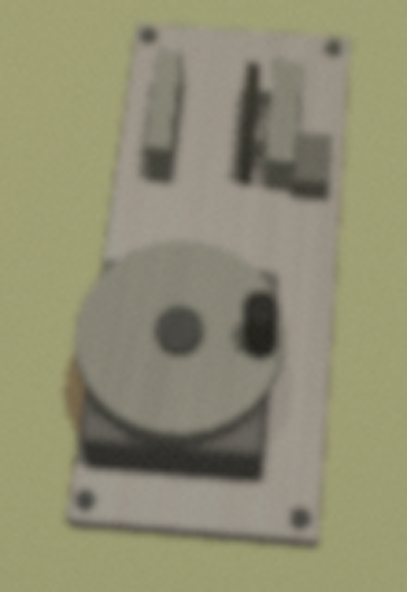

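View pics/scene0k.png

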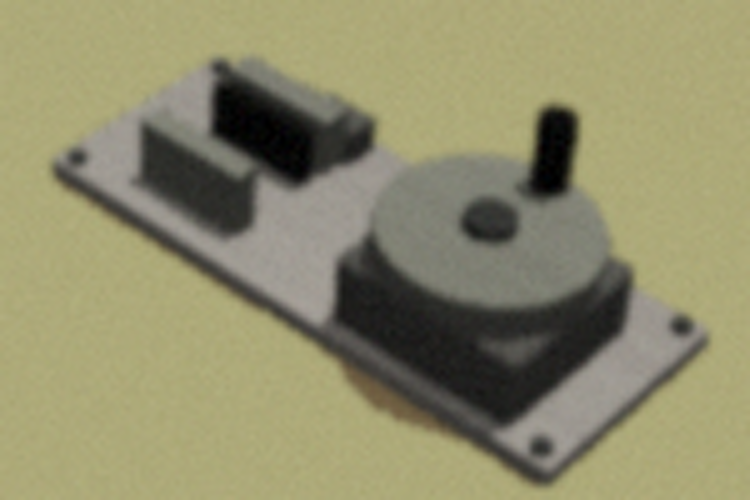

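Three candidates, by side pixel: (285,160) measures about 180x82, (352,210) about 132x62 with its top at 23 mm, and (424,222) about 94x42. Only (352,210) fits 130x60x22, and the crop confirms it's the middle-sized one, with its window at crop (441,281). The clamp crops show the plate corners, hub and knob clearly, with the knob on the -x side (towards the robot), so I'll triangulate those.

```bash
python3 - <<'E'
from h import *
S=r.get_calibration("side");C=r.get_calibration("scene")
s=lambda x,y:(S,(x+.5)/3.7-.5+260,(y+.5)/3.7-.5+270)
w=lambda x,y:(S,(x+.5)/3.6-.5+230,(y+.5)/3.6-.5+130)
c=lambda x,y:(C,(x+.5)/5-.5+320,(y+.5)/5-.5+255)
side=[(137,25),(350,38),(318,545),(68,522)];sc=[(55,165),(215,60),(708,335),(548,478)]
loc=np.array([(50,-75),(-75,-75),(-75,225),(50,225)])/1000
T=np.array([tri(s(*a),c(*b)) for a,b in zip(side,sc)]);print("plate",T.round(4))
def fit(A,B):
    a,b=A-A.mean(0),B-B.mean(0);th=np.arctan2((a[:,0]*b[:,1]-a[:,1]*b[:,0]).sum(),(a*b).sum())
    R=np.array([[np.cos(th),-np.sin(th)],[np.sin(th),np.cos(th)]]);t=B.mean(0)-R@A.mean(0);return th,t,R,(A@R.T+t-B)
for P in (T[:,:2],np.array([onz(*s(*a),.012)[:2] for a in side]),np.array([onz(*c(*a),.012)[:2] for a in sc])):
    th,t,R,e=fit(loc,P);print("clamp yaw",np.degrees(th),"bed",t,"err",abs(e).max(),"axis",R@[0,.15]+t)
print("hub",tri(s(180,330),c(490,218)), "side78",onz(*s(180,330),.078),"scene78",onz(*c(490,218),.078))
k=tri(s(260,300),c(557,112));print("knobtop",k)
print("knob bottom z73",onz(*s(260,349),.073),onz(*c(551,187),.073),"top113",onz(*s(260,300),.113),onz(*c(557,112),.113))
# cassette corners on the top: side crop
cs=[(350,240),(421,206),(531,330),(458,366)]
Q=np.array([onz(*w(*p),.022)[:2] for p in cs]);print("cassette",Q.round(4),Q.mean(0),"win",onz(*w(441,281),.022))
l=np.array([(-65,-30),(-65,30),(65,30),(65,-30)])/1000
for sg in(1,-1):
    th,t,R,e=fit(l*[1,sg],Q);print(np.degrees(th),t,abs(e).max())
P=cloud(np.load("side0.npy"),S);q=P[195:240,228:285].reshape(-1,3);q=q[(q[:,2]>.034)&(q[:,2]<.05)]
print("box",cv2.boxPoints(cv2.minAreaRect((q[:,:2]*1000).astype(np.float32))))
E
```

```text
plate [[ 0.6024 -0.019   0.0069]
 [ 0.4821 -0.0497  0.0053]
 [ 0.4153  0.2448  0.0057]
 [ 0.5363  0.2724  0.0057]]
clamp yaw 12.90016018691993 bed [0.53797918 0.04180925] err 0.001674132170370414 axis [0.50449125 0.18802334]
clamp yaw 12.84234333207978 bed [0.53746802 0.04330651] err 0.000764131630899112 axis [0.50412765 0.18955431]
clamp yaw 12.938334320113796 bed [0.54287957 0.0490786 ] err 0.0025526863182409043 axis [0.50929423 0.19527034]
hub [0.5040917  0.1881985  0.07438984] side78 [0.50381463 0.18884723 0.078     ] scene78 [0.50728057 0.19253019 0.078     ]
knobtop [0.4653401  0.18092034 0.11324353]
knob bottom z73 [0.46428772 0.18428023 0.073     ] [0.46582184 0.18615086 0.073     ] top113 [0.46609117 0.17885091 0.113     ] [0.46534398 0.18300944 0.113     ]
cassette [[ 0.608  -0.2527]
 [ 0.5718 -0.2965]
 [ 0.4744 -0.2125]
 [ 0.5107 -0.17  ]] [ 0.54121925 -0.23292024] win [ 0.54052516 -0.23564331  0.022     ]
139.52343029097005 [ 0.54121925 -0.23292024] 0.0021477496425258424
139.28374622131412 [ 0.54121925 -0.23292024] 0.04537736044080465
box [[ 700.66736 -196.51738]
 [ 769.95056 -216.21361]
 [ 800.8878  -107.3893 ]
 [ 731.6046   -87.69307]]
```

```bash
cat >> h.py <<'E'
from scipy.spatial.transform import Rotation as Ro
psi=np.radians(12.9);bed=np.array([.538,.0435,.012]);xc=np.array([np.cos(psi),np.sin(psi),0]);yc=np.array([-xc[1],xc[0],0]);Z=np.array([0,0,1.])
al=np.radians(24)
def frame(y,z): return np.stack([np.cross(y,z),y,z],1)
def pick(cen=(.541,-.2335),ang=-40.5,off=.038,z=.007):
    t=np.radians(ang);a=np.array([np.cos(t),np.sin(t),0]);b=np.cross(Z,a)
    return np.array([*cen,0])+off*a+z*Z, frame(b,-np.cos(al)*Z-np.sin(al)*a)
def place(off=.038,dz=-.004,up=.066,bx=0,by=0):
    return bed+up*Z+bx*xc+by*yc+off*Z+dz*xc, frame(-yc,-np.cos(al)*xc-np.sin(al)*Z)
def go(p,R,n,g,start=None):
    if start is None: s=r.sense();start=(s["tcp_pos"],s["ee_rot"])
    p0,R0=start;rv=Ro.from_matrix(R0.T@R).as_rotvec();D=(p-p0)/n
    rows=[]
    for i in range(n):
        Ri=R0@Ro.from_rotvec(rv*i/n).as_matrix()
        rows.append(np.r_[Ri.T@D/.025,np.degrees(rv)/n/8,g])
    for i in range(0,n,10): print("; ".join(" ".join(f"{v:.2f}".replace("-0.00","0").replace("0.00","0") for v in q) for q in rows[i:i+10]))
    print("max",np.abs(np.array(rows)[:,:6]).max())
    return p,R
E
python3 - <<'E'
from h import *
print("bottle",onz(r.get_calibration("side"),357,131,0),onz(r.get_calibration("scene"),246,208,0))
p,R=pick();print(p,R.round(3))
pa=p-.09*R[:,2]; print(pa)
st=go(pa,R,20,-1)
E
```

```text
bottle [ 0.60879521 -0.52566199  0.        ] [ 0.61355467 -0.52560422  0.        ]
[ 0.56989543 -0.25817903  0.007     ] [[-0.695  0.649 -0.309]
 [ 0.593  0.76   0.264]
 [ 0.407 -0.    -0.914]]
[ 0.59773107 -0.28195291  0.08921909]
-1.00 0.38 0.27 -0.07 0.14 0.35 -1.00; -0.98 0.43 0.25 -0.07 0.14 0.35 -1.00; -0.97 0.47 0.24 -0.07 0.14 0.35 -1.00; -0.95 0.52 0.22 -0.07 0.14 0.35 -1.00; -0.93 0.56 0.21 -0.07 0.14 0.35 -1.00; -0.90 0.60 0.20 -0.07 0.14 0.35 -1.00; -0.87 0.64 0.19 -0.07 0.14 0.35 -1.00; -0.85 0.68 0.18 -0.07 0.14 0.35 -1.00; -0.82 0.72 0.17 -0.07 0.14 0.35 -1.00; -0.78 0.76 0.16 -0.07 0.14 0.35 -1.00
-0.75 0.79 0.15 -0.07 0.14 0.35 -1.00; -0.71 0.83 0.15 -0.07 0.14 0.35 -1.00; -0.68 0.86 0.14 -0.07 0.14 0.35 -1.00; -0.64 0.89 0.14 -0.07 0.14 0.35 -1.00; -0.59 0.92 0.14 -0.07 0.14 0.35 -1.00; -0.55 0.94 0.14 -0.07 0.14 0.35 -1.00; -0.51 0.97 0.14 -0.07 0.14 0.35 -1.00; -0.46 0.99 0.14 -0.07 0.14 0.35 -1.00; -0.42 1.01 0.14 -0.07 0.14 0.35 -1.00; -0.37 1.03 0.14 -0.07 0.14 0.35 -1.00
max 1.0272142957668549
```

>>> jog_arm --plan "-1 0.4 0.25 -0.07 0.14 0.35 -1; -1 0.4 0.25 -0.07 0.14 0.35 -1; -0.95 0.5 0.25 -0.07 0.14 0.35 -1; -0.95 0.5 0.2 -0.07 0.14 0.35 -1; -0.95 0.55 0.2 -0.07 0.14 0.35 -1; -0.9 0.6 0.2 -0.07 0.14 0.35 -1; -0.9 0.65 0.2 -0.07 0.14 0.35 -1; -0.85 0.7 0.2 -0.07 0.14 0.35 -1; -0.8 0.7 0.15 -0.07 0.14 0.35 -1; -0.8 0.75 0.15 -0.07 0.14 0.35 -1"

```text
time_s: 1.1
tcp_pos: [0.3857, -0.4421, 0.1555]
ee_rot: [[-0.955, 0.222, -0.196], [0.207, 0.974, 0.092], [0.211, 0.047, -0.976]]
wrist_force: [0.3, 0.5, 0.5]
gripper_width: 0.999
gripper_force: 0.0
```

>>> jog_arm --plan "-0.75 0.8 0.1 -0.07 0.14 0.35 -1; -0.7 0.8 0.1 -0.07 0.14 0.35 -1; -0.7 0.85 0.1 -0.07 0.14 0.35 -1; -0.65 0.9 0.1 -0.07 0.14 0.35 -1; -0.6 0.9 0.1 -0.07 0.14 0.35 -1; -0.55 0.95 0.1 -0.07 0.14 0.35 -1; -0.5 0.95 0.1 -0.07 0.14 0.35 -1; -0.45 1 0.1 -0.07 0.14 0.35 -1; -0.4 1 0.1 -0.07 0.14 0.35 -1; 0 0 0 0 0 0 -1"

```text
time_s: 2.1
tcp_pos: [0.5822, -0.301, 0.1008]
ee_rot: [[-0.723, 0.617, -0.31], [0.569, 0.787, 0.24], [0.392, -0.003, -0.92]]
wrist_force: [0.0, 0.4, -0.7]
gripper_width: 0.999
gripper_force: 0.0
```

Now a wrist look to refine the cassette pose, and the move to the pick.

```bash
python3 - <<'E'
from h import *
c=r.get_calibration("wrist");p,d=r.capture("wrist");cv2.imwrite("pics/w1.png",p[:,:,::-1])
P=cloud(d,c);m=(d>0)&(P[...,2]>.015)&(P[...,2]<.03)&(np.hypot(P[...,0]-.541,P[...,1]+.2335)<.09)
q=P[m];print(len(q),np.median(q[:,2]),cv2.minAreaRect((q[:,:2]*1000).astype(np.float32)))
t=np.radians(-40.5)
for a in(.065,-.065):
  for b in(.03,-.03): print(proj(c,[.541+a*np.cos(t)-b*np.sin(t),-.2335+a*np.sin(t)+b*np.cos(t),.022]))
P0,R=pick();go(P0-.05*R[:,2],R,6,-1)
print(r.sense()["tcp_pos"])
E
```

```text
16439 0.02102751387051288 ((540.693603515625, -232.91241455078125), (60.23360824584961, 129.99624633789062), 49.76812744140625)
(np.float64(404.1343383746639), np.float64(286.441198786503))
(np.float64(312.56356340623034), np.float64(282.72411432860713))
(np.float64(407.2957824493445), np.float64(97.08263666713682))
(np.float64(320.5013703721232), np.float64(93.845150206379))
-0.03 0.18 0.34 -0.02 0.02 0.04 -1.00; -0.03 0.18 0.34 -0.02 0.02 0.04 -1.00; -0.03 0.18 0.34 -0.02 0.02 0.04 -1.00; -0.03 0.18 0.34 -0.02 0.02 0.04 -1.00; -0.03 0.18 0.34 -0.02 0.02 0.04 -1.00; -0.03 0.18 0.34 -0.02 0.02 0.04 -1.00
max 0.34293426851555925
[ 0.58101201 -0.30214054  0.10164566]
```

View pics/w1.png

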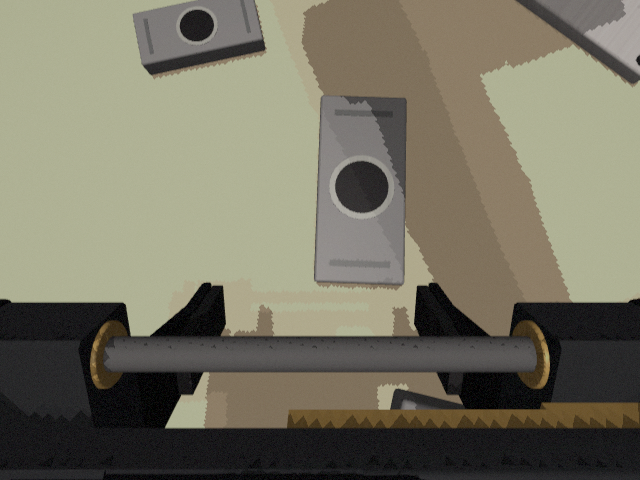

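The wrist picture shows the cassette at (360,190), just ahead of the fingers. From wrist depth it is 60.2x130.0 mm, centred at (0.5407,-0.2329), top at 21 mm, lying at -40.2°.

>>> jog_arm --plan "-0.03 0.2 0.34 -0.02 0.02 0.04 -1; -0.03 0.2 0.34 -0.02 0.02 0.04 -1; -0.03 0.18 0.34 -0.02 0.02 0.04 -1; -0.03 0.18 0.34 -0.02 0.02 0.04 -1; -0.03 0.18 0.34 -0.02 0.02 0.05 -1; -0.03 0.18 0.34 -0.02 0.02 0.05 -1; 0 0 0 0 0 0 -1; 0 0 0 0 0 0 -1; 0 0 0 0 0 0 -1; 0 0 0 0 0 0 -1"

```text
time_s: 3.15
tcp_pos: [0.5859, -0.2718, 0.0554]
ee_rot: [[-0.695, 0.65, -0.308], [0.595, 0.76, 0.261], [0.404, -0.001, -0.915]]
wrist_force: [-0.2, -1.0, -0.4]
gripper_width: 1.0
gripper_force: 0.0
```

```bash
sed -i 's/cen=(.541,-.2335),ang=-40.5/cen=(.5407,-.2329),ang=-40.2/' h.py; python3 - <<'E'
from h import *
P0,R=pick();print(P0);go(P0,R,5,-1)
E
```

```text
[ 0.56972425 -0.25742739  0.007     ]
0 0 0.42 0 0 -0.01 -1.00; 0 0 0.42 0 0 -0.01 -1.00; 0 0 0.42 0 0 -0.01 -1.00; 0 0 0.42 0 0 -0.01 -1.00; 0 0 0.42 0 0 -0.01 -1.00
max 0.4244093939963626
```

>>> jog_arm --plan "0 0 0.42 0 0 -0.01 -1; 0 0 0.42 0 0 -0.01 -1; 0 0 0.42 0 0 -0.01 -1; 0 0 0.42 0 0 -0.01 -1; 0 0 0.42 0 0 -0.01 -1; 0 0 0 0 0 0 -1; 0 0 0 0 0 0 -1; 0 0 0 0 0 0 0; 0 0 0 0 0 0 1; 0 0 0 0 0 0 1"

```text
time_s: 4.15
tcp_pos: [0.5697, -0.2579, 0.0073]
ee_rot: [[-0.699, 0.645, -0.308], [0.589, 0.764, 0.262], [0.404, 0.001, -0.915]]
wrist_force: [-0.4, 0.6, 0.5]
gripper_width: 0.814
gripper_force: 0.0
```

>>> jog_arm --plan "0 0 0 0 0 0 1; 0 0 0 0 0 0 1; 0 0 0 0 0 0 1; 0 0 0 0 0 0 1; 0 0 0 0 0 0 1; 0 0 0 0 0 0 1; 0 0 0 0 0 0 1; 0 0 0 0 0 0 1; 0 0 0 0 0 0 1; 0 0 0 0 0 0 1"

```text
time_s: 5.15
tcp_pos: [0.5696, -0.2578, 0.007]
ee_rot: [[-0.699, 0.645, -0.309], [0.589, 0.764, 0.262], [0.405, 0.001, -0.914]]
wrist_force: [-0.2, 0.1, 1.9]
gripper_width: 0.689
gripper_force: 30.0
```

```bash
cat >> h.py <<'E'
import os
def cassR(a,n): return np.stack([a,np.cross(n,a),n],1)
def target(cp,cR):  # tool pose for a cassette pose
    g=np.load("grasp.npz");return cp+cR@g["t"],cR@g["R"]
E
python3 - <<'E'
from h import *
s=r.sense();t=np.radians(-40.2);A=cassR(np.array([np.cos(t),np.sin(t),0]),Z)
np.savez("grasp.npz",t=A.T@(s["tcp_pos"]-[.5407,-.2329,.011]),R=A.T@s["ee_rot"])
up=(s["tcp_pos"]+[0,0,.1],s["ee_rot"]);go(*up,5,1)
p,R=target(bed+.09*xc-.04*yc+.22*Z,cassR(xc,Z));print(p)
go(p,R,15,1,up)
E
```

```text
0.32 0 -0.73 0 0 0 1.00; 0.32 0 -0.73 0 0 0 1.00; 0.32 0 -0.73 0 0 0 1.00; 0.32 0 -0.73 0 0 0 1.00; 0.32 0 -0.73 0 0 0 1.00
max 0.7315786319130912
[0.67190975 0.03274983 0.22804771]
0.40 0.77 -0.18 0.18 0 -0.40 1.00; 0.35 0.79 -0.20 0.18 0 -0.40 1.00; 0.31 0.80 -0.22 0.18 0 -0.40 1.00; 0.26 0.81 -0.24 0.18 0 -0.40 1.00; 0.22 0.82 -0.26 0.18 0 -0.40 1.00; 0.17 0.82 -0.28 0.18 0 -0.40 1.00; 0.12 0.82 -0.30 0.18 0 -0.40 1.00; 0.08 0.82 -0.32 0.18 0 -0.40 1.00; 0.03 0.81 -0.34 0.18 0 -0.40 1.00; -0.01 0.81 -0.36 0.18 0 -0.40 1.00
-0.06 0.80 -0.38 0.18 0 -0.40 1.00; -0.10 0.78 -0.40 0.18 0 -0.40 1.00; -0.15 0.76 -0.42 0.18 0 -0.40 1.00; -0.19 0.74 -0.44 0.18 0 -0.40 1.00; -0.23 0.72 -0.45 0.18 0 -0.40 1.00
max 0.821762772598895
```

>>> jog_arm --plan "0.32 0 -0.73 0 0 0 1; 0.32 0 -0.73 0 0 0 1; 0.32 0 -0.73 0 0 0 1; 0.32 0 -0.73 0 0 0 1; 0.32 0 -0.73 0 0 0 1; 0.4 0.77 -0.18 0.18 0 -0.4 1; 0.35 0.8 -0.2 0.18 0 -0.4 1; 0.3 0.8 -0.22 0.18 0 -0.4 1; 0.26 0.8 -0.24 0.18 0 -0.4 1; 0.22 0.8 -0.26 0.18 0 -0.4 1"

```text
time_s: 6.15
tcp_pos: [0.604, -0.1606, 0.1461]
ee_rot: [[-0.844, 0.383, -0.376], [0.35, 0.924, 0.155], [0.406, -0.001, -0.914]]
wrist_force: [1.2, -0.4, -2.1]
gripper_width: 0.688
gripper_force: 30.0
```

>>> jog_arm --plan "0.17 0.8 -0.28 0.18 0 -0.4 1; 0.12 0.8 -0.3 0.18 0 -0.4 1; 0.08 0.8 -0.32 0.18 0 -0.4 1; 0.03 0.8 -0.34 0.18 0 -0.4 1; 0 0.8 -0.36 0.18 0 -0.4 1; -0.06 0.8 -0.38 0.18 0 -0.4 1; -0.1 0.8 -0.4 0.18 0 -0.4 1; -0.15 0.75 -0.42 0.18 0 -0.4 1; -0.2 0.75 -0.44 0.18 0 -0.4 1; -0.23 0.7 -0.45 0.18 0 -0.4 1"

```text
time_s: 7.15
tcp_pos: [0.6729, 0.0311, 0.2262]
ee_rot: [[-0.891, -0.219, -0.397], [-0.198, 0.976, -0.092], [0.408, -0.003, -0.913]]
wrist_force: [0.4, -0.2, -2.3]
gripper_width: 0.687
gripper_force: 30.0
```

```bash
python3 - <<'E'
from h import *
s=r.sense();print(s["tcp_pos"],s["gripper_width"],s["joints"].round(1))
c=r.get_calibration("wrist");p,d=r.capture("wrist");cv2.imwrite("pics/w2.png",p[:,:,::-1])
np.savez("w2.npz",d=d,mtx=c["mtx"],extrinsics=c["extrinsics"])
E
```

```text
[0.67293017 0.03105871 0.2262347 ] 0.6870592651211139 [  15.8   40.6   29.6   -1.2 -103.   -93.3]
```

View pics/w2.png

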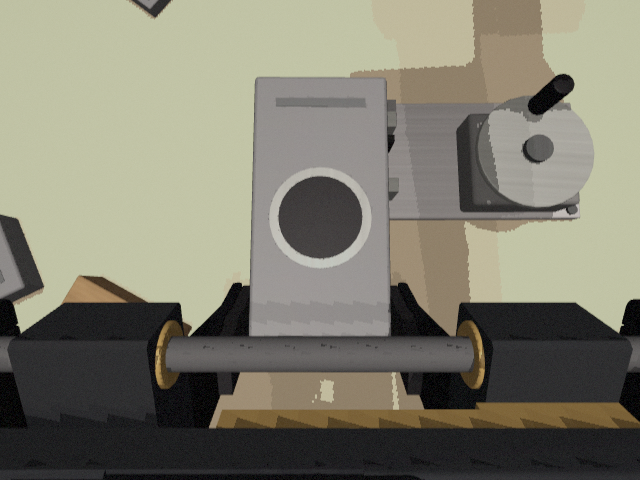

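The picture shows the held cassette square in the fingers, the crank disc with its hub at (539,147), the knob top at (563,85), and jaw ends showing at about (392,190) and (392,115). I'll get the disc and plate from the wrist depth.

```bash
python3 - <<'E'
from h import *
f=np.load("w2.npz");c=dict(mtx=f["mtx"],extrinsics=f["extrinsics"]);d=f["d"];P=cloud(d,c)
print("hub ray z78",onz(c,539,147,.078),"knob top ray",onz(c,563,85,.113))
ax=np.array([.504,.189])
near=(d>0)&(np.hypot(P[...,0]-ax[0],P[...,1]-ax[1])<.07)
m=near&(P[...,2]>.066)&(P[...,2]<.0765);q=P[m]
print("disc n",len(q),np.median(q[:,2]),cv2.minEnclosingCircle((q[:,:2]*1000).astype(np.float32)))
k=P[near&(P[...,2]>.085)&(P[...,2]<.125)];print("knob",len(k),k.mean(0),k.max(0),k.min(0))
kt=k[k[:,2]>.109];print("knobtop",kt.mean(0),len(kt))
m=(d>0)&(P[...,2]>.008)&(P[...,2]<.016)&(P[...,0]>.35)&(P[...,0]<.65)&(P[...,1]>.08)&(P[...,1]<.32)
b=P[m];print("plate",len(b),np.median(b[:,2]))
u=b[:,:2]@xc[:2];v=b[:,:2]@yc[:2]
for nm,s1,s2,g in(("+x edge",v,u,max),("-x edge",v,u,min)):
    bins=np.arange(.0,.27,.004);pt=[]
    for lo in bins:
        i=(s1>=lo)&(s1<lo+.004)
        if i.sum()>5: pt.append((lo+.002,np.percentile(s2[i],99.5 if g is max else .5)))
    pt=np.array(pt);fit=np.polyfit(pt[:,0],pt[:,1],1);e=pt[:,1]-np.polyval(fit,pt[:,0]);ok=abs(e)<.003
    fit=np.polyfit(pt[ok,0],pt[ok,1],1);print(nm,"dyaw deg",-np.degrees(fit[0]),"u at v mid",np.polyval(fit,.1),"n",ok.sum())
print("expected +x u",bed@xc+.05,"-x",bed@xc-.075, "y end v max",np.percentile(v,99.8),"exp",bed@yc+.225)
E
```

```text
hub ray z78 [0.50453475 0.18876429 0.078     ] knob top ray [0.46703522 0.18275948 0.113     ]
disc n 9635 0.07105611853112342 ((504.552490234375, 189.57327270507812), 52.461647033691406)
knob 847 [0.46825296 0.181033   0.10417895] [0.47426979 0.19170212 0.11422905] [0.45581972 0.17434773 0.08501072]
knobtop [0.46590459 0.1827612  0.1117751 ] 396
plate 8159 0.010996494879234042
+x edge dyaw deg -0.2653502574812455 u at v mid 0.584356928640701 n 37
-x edge dyaw deg 0.013136973935988255 u at v mid 0.4608671744707786 n 2
expected +x u 0.5841329025213539 -x 0.4591329025213538 y end v max 0.1455734385561736 exp 0.1472935495334263
```

```bash
sed -i 's/radians(12.9);bed=np.array(\[.538,.0435,.012\])/radians(12.8);bed=np.array([.5378,.043,.012])/' h.py; python3 - <<'E'
from h import *
p,R=target(bed+.14*Z,cassR(Z,xc));print(p)
go(p,R,15,1)
E
```

```text
[0.53386302 0.04248929 0.19013005]
0.29 0.10 0.24 0.54 0 1.40 1.00; 0.31 0.06 0.23 0.54 0 1.40 1.00; 0.31 0.02 0.23 0.54 0 1.40 1.00; 0.31 -0.02 0.23 0.54 0 1.40 1.00; 0.30 -0.07 0.23 0.54 0 1.40 1.00; 0.29 -0.11 0.24 0.54 0 1.40 1.00; 0.26 -0.14 0.25 0.54 0 1.40 1.00; 0.23 -0.17 0.26 0.54 0 1.40 1.00; 0.20 -0.19 0.27 0.54 0 1.40 1.00; 0.16 -0.21 0.29 0.54 0 1.40 1.00
0.11 -0.21 0.30 0.54 0 1.40 1.00; 0.07 -0.21 0.32 0.54 0 1.40 1.00; 0.03 -0.19 0.33 0.54 0 1.40 1.00; 0 -0.17 0.35 0.54 0 1.40 1.00; -0.03 -0.14 0.36 0.54 0 1.40 1.00
max 1.3984554080443428
```

The target needs a half turn about the slanted axis. Turning the negative way keeps J6 in range (-93 to about +87) and swings the free end away from the crank.

```bash
python3 - <<'E'
import h
src=open("h.py").read().replace('def go(p,R,n,g,start=None):','def go(p,R,n,g,start=None,neg=False):').replace('as_rotvec();D=','as_rotvec();rv=rv*(1-2*np.pi/np.linalg.norm(rv)) if neg else rv;D=')
open("h.py","w").write(src)
E
python3 - <<'E'
from h import *
p,R=target(bed+.14*Z,cassR(Z,xc))
go(p,R,25,1,neg=True)
E
```

```text
0.17 0.06 0.14 -0.32 0 -0.84 1.00; 0.17 0.08 0.14 -0.32 0 -0.84 1.00; 0.16 0.09 0.15 -0.32 0 -0.84 1.00; 0.15 0.10 0.15 -0.32 0 -0.84 1.00; 0.13 0.11 0.16 -0.32 0 -0.84 1.00; 0.12 0.12 0.16 -0.32 0 -0.84 1.00; 0.11 0.12 0.17 -0.32 0 -0.84 1.00; 0.09 0.13 0.17 -0.32 0 -0.84 1.00; 0.08 0.13 0.18 -0.32 0 -0.84 1.00; 0.06 0.13 0.18 -0.32 0 -0.84 1.00
0.05 0.13 0.19 -0.32 0 -0.84 1.00; 0.03 0.12 0.20 -0.32 0 -0.84 1.00; 0.02 0.12 0.20 -0.32 0 -0.84 1.00; 0.01 0.11 0.21 -0.32 0 -0.84 1.00; -0.01 0.10 0.21 -0.32 0 -0.84 1.00; -0.02 0.09 0.21 -0.32 0 -0.84 1.00; -0.03 0.07 0.22 -0.32 0 -0.84 1.00; -0.03 0.06 0.22 -0.32 0 -0.84 1.00; -0.04 0.05 0.22 -0.32 0 -0.84 1.00; -0.05 0.03 0.23 -0.32 0 -0.84 1.00
-0.05 0.02 0.23 -0.32 0 -0.84 1.00; -0.05 0 0.23 -0.32 0 -0.84 1.00; -0.05 -0.02 0.23 -0.32 0 -0.84 1.00; -0.04 -0.03 0.23 -0.32 0 -0.84 1.00; -0.04 -0.05 0.22 -0.32 0 -0.84 1.00
max 0.8399374912076019
```

>>> jog_arm --plan "0.17 0.06 0.14 -0.32 0 -0.84 1; 0.17 0.08 0.14 -0.32 0 -0.84 1; 0.16 0.09 0.15 -0.32 0 -0.84 1; 0.15 0.1 0.15 -0.32 0 -0.84 1; 0.13 0.11 0.16 -0.32 0 -0.84 1; 0.12 0.12 0.16 -0.32 0 -0.84 1; 0.11 0.12 0.17 -0.32 0 -0.84 1; 0.09 0.13 0.17 -0.32 0 -0.84 1; 0.08 0.13 0.18 -0.32 0 -0.84 1; 0.06 0.13 0.18 -0.32 0 -0.84 1"

```text
time_s: 8.2
tcp_pos: [0.6161, 0.0333, 0.212]
ee_rot: [[-0.252, -0.725, -0.641], [-0.967, 0.156, 0.204], [-0.048, 0.671, -0.74]]
wrist_force: [-0.7, -0.7, -3.4]
gripper_width: 0.689
gripper_force: 30.0
```

```bash
python3 - <<'E'
from h import *
print(r.sense()["joints"].round(1))
p,R=target(bed+.14*Z,cassR(Z,xc))
go(p,R,15,1)
E
```

```text
[   8.6   44.1   34.   -19.6 -117.6  -25.3]
0.03 0.12 0.19 -0.32 0 -0.84 1.00; 0.02 0.12 0.19 -0.32 0 -0.84 1.00; 0.01 0.11 0.20 -0.32 0 -0.84 1.00; -0.01 0.10 0.20 -0.32 0 -0.84 1.00; -0.02 0.09 0.21 -0.32 0 -0.84 1.00; -0.03 0.08 0.21 -0.32 0 -0.84 1.00; -0.04 0.07 0.22 -0.32 0 -0.84 1.00; -0.04 0.05 0.22 -0.32 0 -0.84 1.00; -0.05 0.04 0.22 -0.32 0 -0.84 1.00; -0.05 0.02 0.22 -0.32 0 -0.84 1.00
-0.05 0 0.22 -0.32 0 -0.84 1.00; -0.05 -0.01 0.22 -0.32 0 -0.84 1.00; -0.05 -0.03 0.22 -0.32 0 -0.84 1.00; -0.04 -0.04 0.22 -0.32 0 -0.84 1.00; -0.04 -0.06 0.22 -0.32 0 -0.84 1.00
max 0.8418641571045222
```

Tracking well, so I'll continue.

>>> jog_arm --plan "0.03 0.12 0.19 -0.32 0 -0.84 1; 0.02 0.12 0.19 -0.32 0 -0.84 1; 0.01 0.11 0.2 -0.32 0 -0.84 1; -0.01 0.1 0.2 -0.32 0 -0.84 1; -0.02 0.09 0.21 -0.32 0 -0.84 1; -0.03 0.08 0.21 -0.32 0 -0.84 1; -0.04 0.07 0.22 -0.32 0 -0.84 1; -0.04 0.05 0.22 -0.32 0 -0.84 1; -0.05 0.04 0.22 -0.32 0 -0.84 1; -0.05 0.02 0.22 -0.32 0 -0.84 1"

```text
time_s: 9.2
tcp_pos: [0.5615, 0.0399, 0.1969]
ee_rot: [[0.397, -0.232, -0.888], [-0.476, -0.879, 0.017], [-0.785, 0.416, -0.459]]
wrist_force: [0.3, 0.3, -1.8]
gripper_width: 0.688
gripper_force: 30.0
```

>>> jog_arm --plan "-0.05 0 0.22 -0.32 0 -0.84 1; -0.05 -0.01 0.22 -0.32 0 -0.84 1; -0.05 -0.03 0.22 -0.32 0 -0.84 1; -0.04 -0.04 0.22 -0.32 0 -0.84 1; -0.04 -0.06 0.22 -0.32 0 -0.84 1; 0 0 0 0 0 0 1; 0 0 0 0 0 0 1; 0 0 0 0 0 0 1; 0 0 0 0 0 0 1; 0 0 0 0 0 0 1"

```text
time_s: 10.2
tcp_pos: [0.5348, 0.0426, 0.191]
ee_rot: [[0.404, 0.212, -0.89], [0.081, -0.977, -0.196], [-0.911, 0.007, -0.412]]
wrist_force: [0.5, -0.5, -2.7]
gripper_width: 0.69
gripper_force: 30.0
```

```bash
python3 - <<'E'
from h import *
print(r.sense()["joints"].round(1))
p,R=target(bed+.14*Z,cassR(Z,xc));s=r.sense();print("err",s["tcp_pos"]-p)
# cassette tilt check by depth
for n in("side","scene"):
    c=r.get_calibration(n);pic,d=r.capture(n);P=cloud(d,c)
    if n=="side": cv2.imwrite("pics/side1.png",cv2.resize(pic[150:420,230:470,::-1],None,fx=2.2,fy=2.2))
    L=(P-bed)@np.stack([xc,yc,Z],1)
    m=(d>0)&(abs(L[...,0])<.03)&(abs(L[...,1])<.045)&(L[...,2]>.08)&(L[...,2]<.215)
    q=L[m];print(n,len(q),q.min(0).round(4),q.max(0).round(4))
go(*target(bed+.072*Z,cassR(Z,xc)),8,1)
E
```

```text
[  18.5   49.7   22.8   -7.  -128.4   82.7]
err [9.47604759e-04 8.64386266e-05 8.81079508e-04]
side 989 [-0.0098 -0.0331  0.0801] [0.0296 0.0426 0.2112]
scene 47 [-0.0069  0.0285  0.0806] [0.0078 0.0333 0.145 ]
0.31 0 0.15 -0.01 -0.01 -0.01 1.00; 0.31 0 0.15 -0.01 -0.01 -0.01 1.00; 0.31 0 0.15 -0.01 -0.01 -0.01 1.00; 0.31 0 0.15 -0.01 -0.01 -0.01 1.00; 0.31 0 0.14 -0.01 -0.01 -0.01 1.00; 0.31 0 0.14 -0.01 -0.01 -0.01 1.00; 0.31 0 0.14 -0.01 -0.01 -0.01 1.00; 0.31 0 0.14 -0.01 -0.01 -0.01 1.00
max 0.31325594866549417
```

View pics/side1.png

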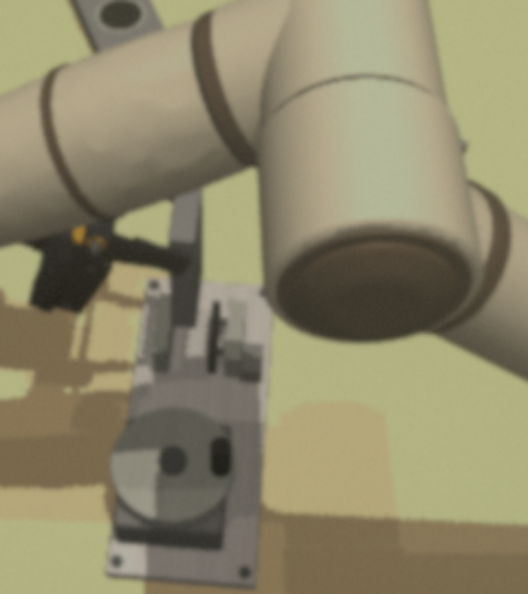

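The side crop shows the cassette upright in the fingers at (187,250), above the gap between the jaws at (160,330) and (225,335). Descending.

>>> jog_arm --plan "0.31 0 0.15 -0.01 -0.01 -0.01 1; 0.31 0 0.15 -0.01 -0.01 -0.01 1; 0.31 0 0.15 -0.01 -0.01 -0.01 1; 0.31 0 0.15 -0.01 -0.01 -0.01 1; 0.31 0 0.14 -0.01 -0.01 -0.01 1; 0.31 0 0.14 -0.01 -0.01 -0.01 1; 0.31 0 0.14 -0.01 -0.01 -0.01 1; 0.31 0 0.14 -0.01 -0.01 -0.01 1; 0 0 0 0 0 0 1; 0 0 0 0 0 0 1"

```text
time_s: 11.3
tcp_pos: [0.5335, 0.0424, 0.1226]
ee_rot: [[0.391, 0.228, -0.892], [0.09, -0.974, -0.209], [-0.916, 0.001, -0.401]]
wrist_force: [-0.9, 0.2, -1.7]
gripper_width: 0.687
gripper_force: 30.0
```

```bash
python3 - <<'E'
from h import *
s=r.sense();print(s["wrist_force"],s["moment"]);p,R=target(bed+.072*Z,cassR(Z,xc));print("err",s["tcp_pos"]-p,Ro.from_matrix(R.T@s["ee_rot"]).as_rotvec(True))
for n in("side","scene"):
    c=r.get_calibration(n);pic,d=r.capture(n);P=cloud(d,c)
    L=(P-bed)@np.stack([xc,yc,Z],1)
    for lo in(.04,.06,.08):
        m=(d>0)&(abs(L[...,0])<.016)&(L[...,1]>.022)&(L[...,1]<.04)&(L[...,2]>lo)&(L[...,2]<lo+.02)
        q=L[m]
        if len(q):print(n,lo,len(q),np.percentile(q,[5,50,95],axis=0).round(4).tolist())
go(*target(bed+.064*Z,cassR(Z,xc)),4,1)
E
```

```text
[-0.90295385  0.16632193 -1.69271489] [ 0.5293549  -2.45116631 -0.03501458]
err [-3.78679446e-04 -7.25210236e-05  4.24325424e-04] [-0.34843081 -0.22541448 -0.00571293]
side 0.04 62 [[-0.0106, 0.0249, 0.0414], [0.0007, 0.0276, 0.0503], [0.0109, 0.0292, 0.0581]]
side 0.06 68 [[-0.0094, 0.0257, 0.0611], [-0.0003, 0.0278, 0.0703], [0.0102, 0.0293, 0.0788]]
side 0.08 38 [[-0.0095, 0.0264, 0.081], [-0.0036, 0.028, 0.0873], [0.0083, 0.0298, 0.0958]]
scene 0.04 9 [[-0.0077, 0.0302, 0.0408], [-0.0055, 0.031, 0.0496], [-0.0021, 0.0329, 0.0541]]
0.08 0 0.03 0.01 0 0 1.00; 0.08 0 0.03 0.01 0 0 1.00; 0.08 0 0.03 0.01 0 0 1.00; 0.08 0 0.03 0.01 0 0 1.00
max 0.08235238305472314
```

>>> jog_arm --plan "0.08 0 0.03 0.01 0 0 1; 0.08 0 0.03 0.01 0 0 1; 0.04 0 0.02 0.01 0 0 1; 0.04 0 0.02 0.01 0 0 1; 0 0 0 0 0 0 1; 0 0 0 0 0 0 1; 0 0 0 0 0 0 1; 0 0 0 0 0 0 1; 0 0 0 0 0 0 1; 0 0 0 0 0 0 1"

```text
time_s: 12.4
tcp_pos: [0.5336, 0.0425, 0.1162]
ee_rot: [[0.391, 0.223, -0.893], [0.091, -0.975, -0.204], [-0.916, -0.001, -0.402]]
wrist_force: [-0.2, -0.1, -3.6]
gripper_width: 0.688
gripper_force: 30.0
```

>>> jog_arm --plan "0.03 0 0.01 0 0 0 1; 0 0 0 0 0 0 1; 0.03 0 0.01 0 0 0 1; 0 0 0 0 0 0 1; 0 0 0 0 0 0 1; 0 0 0 0 0 0 1; 0 0 0 0 0 0 1; 0 0 0 0 0 0 1; 0 0 0 0 0 0 1; 0 0 0 0 0 0 1"

```text
time_s: 13.4
tcp_pos: [0.5336, 0.0425, 0.1152]
ee_rot: [[0.391, 0.223, -0.893], [0.09, -0.975, -0.204], [-0.916, -0.001, -0.401]]
wrist_force: [-0.1, 0.2, 4.9]
gripper_width: 0.682
gripper_force: 30.0
```

>>> jog_arm --plan "0 0 0 0 0 0 -0.4; 0 0 0 0 0 0 -0.45; 0 0 0 0 0 0 -0.5; 0 0 0 0 0 0 -0.6; 0 0 0 0 0 0 -0.7; 0 0 0 0 0 0 -0.8; 0 0 0 0 0 0 -0.9; 0 0 0 0 0 0 -1; 0 0 0 0 0 0 -1; 0 0 0 0 0 0 -1"

```text
time_s: 14.4
tcp_pos: [0.5337, 0.0425, 0.1146]
ee_rot: [[0.391, 0.223, -0.893], [0.09, -0.975, -0.204], [-0.916, -0.001, -0.402]]
wrist_force: [0.0, 0.3, -0.0]
gripper_width: 0.992
gripper_force: 0.0
```

```bash
cat > chk.py <<'E'
from h import *
import sys
def chk(tag):
  for n in("side","scene"):
    c=r.get_calibration(n);pic,d=r.capture(n);P=cloud(d,c)
    cv2.imwrite(f"pics/{n}_{tag}.png",pic[:,:,::-1])
    L=(P-bed)@np.stack([xc,yc,Z],1)
    for lo in(.04,.07,.10,.124):
        m=(d>0)&(abs(L[...,0])<.03)&(abs(L[...,1])<.04)&(L[...,2]>lo)&(L[...,2]<lo+.02)
        q=L[m]
        if len(q):print(n,lo,len(q),np.percentile(q,[3,50,97],axis=0).round(4).tolist())
if __name__=="__main__": chk(sys.argv[1])
E
python3 chk.py rel
```

```text
side 0.04 78 [[-0.0111, -0.0131, 0.0403], [0.0009, 0.0276, 0.0479], [0.0271, 0.0298, 0.0591]]
side 0.07 37 [[-0.0116, -0.003, 0.0709], [-0.0105, 0.0216, 0.0799], [-0.0052, 0.0299, 0.0893]]
side 0.1 81 [[-0.0108, -0.0044, 0.1007], [-0.0023, 0.0277, 0.1103], [0.0104, 0.0298, 0.1195]]
side 0.124 319 [[-0.0101, -0.0287, 0.1261], [0.0001, 0.0017, 0.1303], [0.0105, 0.0283, 0.1334]]
scene 0.04 5 [[-0.009, 0.0301, 0.041], [-0.0049, 0.0317, 0.0426], [-0.0031, 0.033, 0.0516]]
```

The cassette stands free: its top is at 0.130 above the bed and it is within ±10.5 mm in x. Next I retreat, lift, and work out the move over the knob.

```bash
python3 - <<'E'
from h import *
s=r.sense();A=(s["tcp_pos"]-.1*s["ee_rot"][:,2],s["ee_rot"]);go(*A,5,-1)
B=(A[0]+.11*Z,A[1]);go(*B,5,-1,A)
knob=np.array([.4662,.1826,0])
C=(knob+.19*Z,frame(-xc,-Z));print(C[0]);go(*C,20,-1,B)
E
```

```text
0 0 -0.80 0 0 0 -1.00; 0 0 -0.80 0 0 0 -1.00; 0 0 -0.80 0 0 0 -1.00; 0 0 -0.80 0 0 0 -1.00; 0 0 -0.80 0 0 0 -1.00
max 0.8000000000000003
-0.81 0 -0.35 0 0 0 -1.00; -0.81 0 -0.35 0 0 0 -1.00; -0.81 0 -0.35 0 0 0 -1.00; -0.81 0 -0.35 0 0 0 -1.00; -0.81 0 -0.35 0 0 0 -1.00
max 0.8059594867526095
[0.4662 0.1826 0.19  ]
0.04 -0.30 0.29 0.32 0.32 0.49 -1.00; 0 -0.29 0.31 0.32 0.32 0.49 -1.00; -0.03 -0.28 0.32 0.32 0.32 0.49 -1.00; -0.06 -0.26 0.33 0.32 0.32 0.49 -1.00; -0.10 -0.24 0.33 0.32 0.32 0.49 -1.00; -0.13 -0.21 0.34 0.32 0.32 0.49 -1.00; -0.16 -0.19 0.34 0.32 0.32 0.49 -1.00; -0.18 -0.16 0.34 0.32 0.32 0.49 -1.00; -0.21 -0.13 0.34 0.32 0.32 0.49 -1.00; -0.23 -0.10 0.34 0.32 0.32 0.49 -1.00
-0.25 -0.07 0.33 0.32 0.32 0.49 -1.00; -0.27 -0.04 0.32 0.32 0.32 0.49 -1.00; -0.29 0 0.31 0.32 0.32 0.49 -1.00; -0.30 0.03 0.29 0.32 0.32 0.49 -1.00; -0.31 0.06 0.28 0.32 0.32 0.49 -1.00; -0.32 0.10 0.26 0.32 0.32 0.49 -1.00; -0.32 0.13 0.24 0.32 0.32 0.49 -1.00; -0.32 0.16 0.22 0.32 0.32 0.49 -1.00; -0.32 0.19 0.20 0.32 0.32 0.49 -1.00; -0.31 0.22 0.17 0.32 0.32 0.49 -1.00
max 0.49366354183957306
```

>>> jog_arm --plan "0 0 -0.8 0 0 0 -1; 0 0 -0.8 0 0 0 -1; 0 0 -0.8 0 0 0 -1; 0 0 -0.8 0 0 0 -1; 0 0 -0.8 0 0 0 -1; -0.81 0 -0.35 0 0 0 -1; -0.81 0 -0.35 0 0 0 -1; -0.81 0 -0.35 0 0 0 -1; -0.81 0 -0.35 0 0 0 -1; -0.81 0 -0.35 0 0 0 -1"

```text
time_s: 15.5
tcp_pos: [0.6223, 0.0626, 0.2658]
ee_rot: [[0.391, 0.223, -0.893], [0.09, -0.975, -0.204], [-0.916, -0.001, -0.401]]
wrist_force: [0.3, 0.3, 0.2]
gripper_width: 1.001
gripper_force: 0.0
```

>>> jog_arm --plan "0.04 -0.3 0.29 0.32 0.32 0.49 -1; 0 -0.29 0.31 0.32 0.32 0.49 -1; -0.03 -0.28 0.32 0.32 0.32 0.49 -1; -0.06 -0.26 0.33 0.32 0.32 0.49 -1; -0.1 -0.24 0.33 0.32 0.32 0.49 -1; -0.13 -0.21 0.34 0.32 0.32 0.49 -1; -0.16 -0.19 0.34 0.32 0.32 0.49 -1; -0.18 -0.16 0.34 0.32 0.32 0.49 -1; -0.21 -0.13 0.34 0.32 0.32 0.49 -1; -0.23 -0.1 0.34 0.32 0.32 0.49 -1"

```text
time_s: 16.5
tcp_pos: [0.5435, 0.1221, 0.2279]
ee_rot: [[0.638, -0.514, -0.573], [-0.556, -0.823, 0.119], [-0.533, 0.242, -0.811]]
wrist_force: [-0.8, 0.2, 0.7]
gripper_width: 1.004
gripper_force: 0.0
```

>>> jog_arm --plan "-0.25 -0.07 0.33 0.32 0.32 0.49 -1; -0.27 -0.04 0.32 0.32 0.32 0.49 -1; -0.29 0 0.31 0.32 0.32 0.49 -1; -0.3 0.03 0.29 0.32 0.32 0.49 -1; -0.31 0.06 0.28 0.32 0.32 0.49 -1; -0.32 0.1 0.26 0.32 0.32 0.49 -1; -0.32 0.13 0.24 0.32 0.32 0.49 -1; -0.32 0.16 0.22 0.32 0.32 0.49 -1; -0.32 0.19 0.2 0.32 0.32 0.49 -1; -0.31 0.22 0.17 0.32 0.32 0.49 -1"

```text
time_s: 17.5
tcp_pos: [0.4647, 0.1816, 0.1915]
ee_rot: [[0.228, -0.974, -0.005], [-0.974, -0.228, 0.005], [-0.006, 0.003, -1.0]]
wrist_force: [-0.5, 0.2, -0.8]
gripper_width: 1.002
gripper_force: 0.0
```

```bash
python3 - <<'E'
from h import *
from chk import chk
chk("b")
s=r.sense();print(s["tcp_pos"],s["joints"].round(1))
c=r.get_calibration("wrist");p,d=r.capture("wrist");cv2.imwrite("pics/w3.png",p[:,:,::-1]);P=cloud(d,c)
near=(d>0)&(np.hypot(P[...,0]-.4662,P[...,1]-.1826)<.03)
kt=P[near&(P[...,2]>.108)&(P[...,2]<.118)]
if len(kt): print("knobtop",len(kt),kt.mean(0),cv2.minEnclosingCircle((kt[:,:2]*1000).astype(np.float32)))
C=(np.array([.4662,.1826,.19]),frame(-xc,-Z));go(*C,4,-1)
go(C[0]-.104*Z,C[1],10,-1,C)
E
```

```text
scene 0.04 170 [[-0.0048, -0.0267, 0.0404], [0.0108, 0.0103, 0.0491], [0.0239, 0.0326, 0.0593]]
scene 0.07 180 [[-0.0062, -0.0263, 0.0706], [0.0107, 0.01, 0.0801], [0.0135, 0.0327, 0.0897]]
scene 0.1 171 [[-0.0047, -0.023, 0.101], [0.0105, 0.0116, 0.11], [0.013, 0.0326, 0.1192]]
scene 0.124 184 [[-0.0087, -0.0247, 0.1247], [0.0043, 0.0052, 0.1297], [0.0127, 0.0316, 0.132]]
[0.46242056 0.18149633 0.19087094] [ 39.9  11.3 -19.5  -0.6 -59.5 -26. ]
knobtop 568 [0.46445487 0.18257966 0.11171145] ((464.2426452636719, 183.27777099609375), 8.949926376342773)
0 -0.03 0.01 0.01 0.01 0.02 -1.00; 0 -0.03 0.01 0.01 0.01 0.02 -1.00; 0 -0.03 0.01 0.01 0.01 0.02 -1.00; 0 -0.03 0.01 0.01 0.01 0.02 -1.00
max 0.026197288959794875
0 0 0.42 0 0 0 -1.00; 0 0 0.42 0 0 0 -1.00; 0 0 0.42 0 0 0 -1.00; 0 0 0.42 0 0 0 -1.00; 0 0 0.42 0 0 0 -1.00; 0 0 0.42 0 0 0 -1.00; 0 0 0.42 0 0 0 -1.00; 0 0 0.42 0 0 0 -1.00; 0 0 0.42 0 0 0 -1.00; 0 0 0.42 0 0 0 -1.00
max 0.416
```

View pics/w3.png

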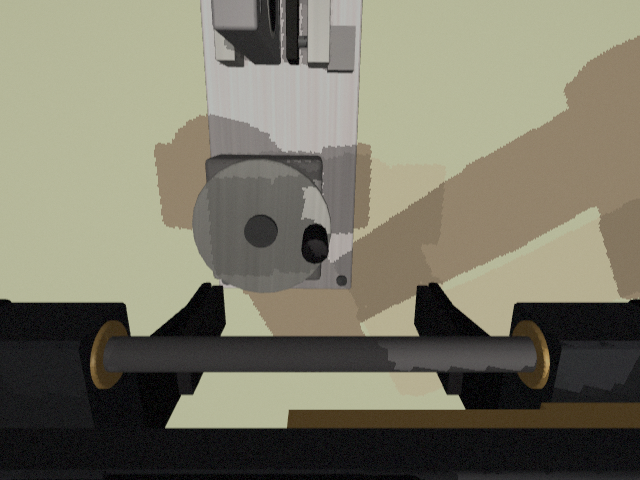

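The wrist picture shows the knob at (315,243) on the crank disc, with the hub at (261,231). The cassette is still standing between the jaws at the top of the picture, near (240,15). Descending on the knob at (0.4652,0.1828).

>>> jog_arm --plan "0 -0.02 0.1 0.01 0.01 0.02 -1; 0 -0.02 0.4 0.01 0.01 0.02 -1; 0 -0.02 0.45 0.01 0.01 0.02 -1; 0 -0.02 0.45 0.01 0.01 0.02 -1; 0 0 0.45 0 0 0 -1; 0 0 0.45 0 0 0 -1; 0 0 0.45 0 0 0 -1; 0 0 0.45 0 0 0 -1; 0 0 0.45 0 0 0 -1; 0 0 0.45 0 0 0 -1"

```text
time_s: 18.65
tcp_pos: [0.4668, 0.1822, 0.0877]
ee_rot: [[0.221, -0.975, -0.001], [-0.975, -0.221, 0.001], [-0.001, 0.001, -1.0]]
wrist_force: [0.4, -0.3, 0.6]
gripper_width: 0.995
gripper_force: 0.0
```

>>> jog_arm --plan "0 0 0.1 0 0 0 -1; 0 0 0 0 0 0 1; 0 0 0 0 0 0 1; 0 0 0 0 0 0 1; 0 0 0 0 0 0 1; 0 0 0 0 0 0 1; 0 0 0 0 0 0 1; 0 0 0 0 0 0 1; 0 0 0 0 0 0 1; 0 0 0 0 0 0 1"

```text
time_s: 19.65
tcp_pos: [0.4668, 0.1821, 0.0861]
ee_rot: [[0.221, -0.975, -0.001], [-0.975, -0.221, 0.001], [-0.001, 0.001, -1.0]]
wrist_force: [-0.8, -0.4, 0.2]
gripper_width: 0.262
gripper_force: 0.0
```

>>> jog_arm --plan "0 0 0 0 0 0 1; 0 0 0 0 0 0 1; 0 0 0 0 0 0 1; 0 0 0 0 0 0 1; 0 0 0 0 0 0 1; 0 0 0 0 0 0 1; 0 0 0 0 0 0 1; 0 0 0 0 0 0 1; 0 0 0 0 0 0 1; 0 0 0 0 0 0 1"

```text
time_s: 20.65
tcp_pos: [0.4653, 0.1812, 0.0858]
ee_rot: [[0.22, -0.975, -0.004], [-0.975, -0.22, -0.001], [0.0, 0.004, -1.0]]
wrist_force: [-5.8, -1.4, 5.1]
gripper_width: 0.196
gripper_force: 30.0
```

```bash
python3 - <<'E'
from h import *
s=r.sense();R=s["ee_rot"];th=np.radians(189.8-15*np.arange(27))
K=.04*np.stack([np.cos(th),np.sin(th),0*th],1)
D=np.diff(K,axis=0)@R/.025
for i in range(0,26,10): print("; ".join(f"{a:.2f} {b:.2f} 0 0 0 0 1" for a,b,_ in D[i:i+10]))
for k in(10,20,26): print(k,(s["tcp_pos"]+K[k]-K[0]).round(4))
E
```

```text
-0.41 -0.08 0 0 0 0 1; -0.38 -0.18 0 0 0 0 1; -0.32 -0.27 0 0 0 0 1; -0.24 -0.34 0 0 0 0 1; -0.14 -0.39 0 0 0 0 1; -0.03 -0.42 0 0 0 0 1; 0.08 -0.41 0 0 0 0 1; 0.18 -0.38 0 0 0 0 1; 0.27 -0.32 0 0 0 0 1; 0.34 -0.24 0 0 0 0 1
0.39 -0.14 0 0 0 0 1; 0.42 -0.03 0 0 0 0 1; 0.41 0.08 0 0 0 0 1; 0.38 0.18 0 0 0 0 1; 0.32 0.27 0 0 0 0 1; 0.24 0.34 0 0 0 0 1; 0.14 0.39 0 0 0 0 1; 0.03 0.42 0 0 0 0 1; -0.08 0.41 0 0 0 0 1; -0.18 0.38 0 0 0 0 1
-0.27 0.32 0 0 0 0 1; -0.34 0.24 0 0 0 0 1; -0.39 0.14 0 0 0 0 1; -0.42 0.03 0 0 0 0 1; -0.41 -0.08 0 0 0 0 1; -0.38 -0.18 0 0 0 0 1
10 [0.5354 0.2136 0.0858]
20 [0.4909 0.1505 0.0858]
26 [0.4672 0.2018 0.0858]
```

>>> jog_arm --plan "-0.41 -0.08 0 0 0 0 1; -0.38 -0.18 0 0 0 0 1; -0.32 -0.27 0 0 0 0 1; -0.24 -0.34 0 0 0 0 1; -0.14 -0.39 0 0 0 0 1; -0.03 -0.42 0 0 0 0 1; 0.08 -0.41 0 0 0 0 1; 0.18 -0.38 0 0 0 0 1; 0.27 -0.32 0 0 0 0 1; 0.34 -0.24 0 0 0 0 1"

```text
time_s: 21.65
tcp_pos: [0.5359, 0.2128, 0.0857]
ee_rot: [[0.22, -0.976, -0.006], [-0.976, -0.22, -0.003], [0.002, 0.007, -1.0]]
wrist_force: [-8.5, -4.5, 7.4]
gripper_width: 0.196
gripper_force: 30.0
```

>>> jog_arm --plan "0.39 -0.14 0 0 0 0 1; 0.42 -0.03 0 0 0 0 1; 0.41 0.08 0 0 0 0 1; 0.38 0.18 0 0 0 0 1; 0.32 0.27 0 0 0 0 1; 0.24 0.34 0 0 0 0 1; 0.14 0.39 0 0 0 0 1; 0.03 0.42 0 0 0 0 1; -0.08 0.41 0 0 0 0 1; -0.18 0.38 0 0 0 0 1"

```text
time_s: 22.65
tcp_pos: [0.4916, 0.1497, 0.0859]
ee_rot: [[0.22, -0.976, -0.002], [-0.976, -0.22, -0.002], [0.001, 0.003, -1.0]]
wrist_force: [0.7, -3.2, -1.1]
gripper_width: 0.198
gripper_force: 30.0
```

>>> jog_arm --plan "-0.27 0.32 0 0 0 0 1; -0.34 0.24 0 0 0 0 1; -0.39 0.14 0 0 0 0 1; -0.42 0.03 0 0 0 0 1; -0.41 -0.08 0 0 0 0 1; -0.19 -0.09 0 0 0 0 1; 0 0 0 0 0 0 1; 0 0 0 0 0 0 1; 0 0 0 0 0 0 1; 0 0 0 0 0 0 1"

```text
time_s: 23.65
tcp_pos: [0.4648, 0.1919, 0.0857]
ee_rot: [[0.221, -0.975, -0.009], [-0.975, -0.22, -0.011], [0.009, 0.012, -1.0]]
wrist_force: [-1.4, -20.0, 9.2]
gripper_width: 0.194
gripper_force: 30.0
```

```bash
python3 - <<'E'
from h import *
s=r.sense();q=s["tcp_pos"][:2]-[.5045,.189];print(s["tcp_pos"],s["wrist_force"],np.hypot(*q),"crank deg",360+192.8-np.degrees(np.arctan2(q[1],q[0]))%360)
E
```

```text
[0.46477783 0.19192846 0.08570538] [ -1.44494025 -20.04990265   9.17683073] 0.03982997516016026 crank deg 377.0164192748446
```

At the stop: 20 N of reaction at about 377°. Releasing and lifting away.

>>> jog_arm --plan "0.04 0 0 0 0 0 0.6; 0 0 0 0 0 0 0.2; 0 0 0 0 0 0 0; 0 0 0 0 0 0 -0.2; 0 0 0 0 0 0 -0.2; 0 0 0 0 0 0 -0.2; 0 0 0 0 0 0 -0.2; 0 0 0 0 0 0 -0.2; 0 0 0 0 0 0 -0.2; 0 0 0 0 0 0 -0.2"

```text
time_s: 24.65
tcp_pos: [0.4679, 0.1968, 0.0861]
ee_rot: [[0.22, -0.975, -0.001], [-0.975, -0.22, 0.001], [-0.001, 0.001, -1.0]]
wrist_force: [0.0, -0.4, -0.7]
gripper_width: 0.597
gripper_force: 0.0
```

>>> jog_arm --plan "0 0 -0.3 0 0 0 -0.2; 0 0 -0.6 0 0 0 -0.2; 0 0 -0.6 0 0 0 -0.2; 0 0 -0.6 0 0 0 -0.2; 0 0 -0.6 0 0 0 -0.2; 0 0 -0.6 0 0 0 -0.2; 0 0 -0.6 0 0 0 -0.2; 0 0 -0.6 0 0 0 -0.2; 0 0 0 0 0 0 -0.2; 0 0 0 0 0 0 -0.2"

```text
time_s: 25.65
tcp_pos: [0.4678, 0.1966, 0.1987]
ee_rot: [[0.22, -0.975, -0.001], [-0.975, -0.22, 0.002], [-0.002, 0.0, -1.0]]
wrist_force: [0.1, 0.2, -0.3]
gripper_width: 0.599
gripper_force: 0.0
```

```bash
python3 - <<'E'
from h import *
from chk import chk
chk("end")
s=r.sense();print(s["tcp_pos"],s["wrist_force"])
c=r.get_calibration("wrist");p,d=r.capture("wrist");P=cloud(d,c)
k=P[(d>0)&(np.hypot(P[...,0]-.4648,P[...,1]-.192)<.03)&(P[...,2]>.106)&(P[...,2]<.12)]
if len(k):
    q=k.mean(0)[:2]-[.5045,.189];print("knob",k.mean(0),np.hypot(*q),"crank rad",np.radians(360+192.8-np.degrees(np.arctan2(q[1],q[0]))%360))
b=cv2.imread("pics/scene_end.png")[230:350,300:470];cv2.imwrite("pics/scene_endc.png",cv2.resize(b,None,fx=4,fy=4))
E
```

```text
scene 0.04 167 [[0.0012, -0.0256, 0.0403], [0.0182, 0.0117, 0.0493], [0.0273, 0.0325, 0.0594]]
scene 0.07 175 [[0.0004, -0.0261, 0.0705], [0.0183, 0.0135, 0.0802], [0.0206, 0.0326, 0.0895]]
scene 0.1 169 [[0.0002, -0.0241, 0.101], [0.0179, 0.0129, 0.1097], [0.0206, 0.033, 0.1194]]
scene 0.124 191 [[-0.0017, -0.0252, 0.1243], [0.0114, 0.0058, 0.1294], [0.0196, 0.0318, 0.132]]
[0.46739627 0.19626382 0.19777138] [0.16894075 0.08106562 0.60213486]
knob [0.46424684 0.19238793 0.11159612] 0.040395485491606146 crank rad 6.590555035463246
```

View pics/scene_endc.png

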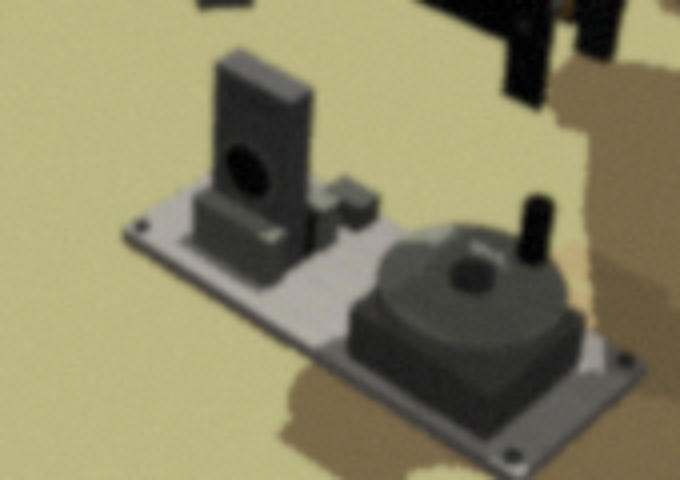

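The picture shows the cassette upright and held between the jaws at (262,150). The knob, at (537,230), is at about 6.59 rad, and the gripper is clear. Handing in.

```bash
python3 -c "
from station import r
print(r.finish_job())"
```

```text
the job is handed in; nothing more can be done
None
```

The cassette is standing upright on the bed and clamped by the jaws, the crank is at its stop (measured at about 6.59 rad), the arm is clear, and I handed the job in at about 26 s; no verdict came back.

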